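# Find the soft stopper with the sprung-pin tester and seat it

## Task

Of the three look-alike rubber stoppers in the rack of bottles, one is fresh soft rubber and still has to go home; the other two are old, hard and stuck, and their bottles crack if they are pushed hard. Take the sprung-pin tester from its stand, press its pin gently into the stoppers to find the one it sinks into, push that one fully home with the tester without crushing it, then stand the tester back in its stand. Leave the other things on the bench where they are.

Things in the scene. Friction and masses are not known exactly. Their poses are not given: they have to be found in the camera images.
- tester_grip (a point): Centre of the black grip (24 mm diameter, 62 mm long) of the pin tester, a loose round hand tool, 180 g, standing upright in its stand (own z up). Below the grip: flange 36 mm across, 6 mm thick, its upper face 31 mm below this point; nose 20 mm across, 28 mm long; pin. The free pin's tip is 79 mm below this point. A thin stem stands 4 mm (pin in: 10 mm) above the grip.
- pin (a joint): How far the tester's pin (8 mm diameter) is pushed up into the nose, m: 0 free (14 mm stick out), 0.006 fully in (8 mm stick out, the tester is then rigid). Its spring starts to give at about 0.7 N and takes 1.0 N per mm more, so it bottoms at about 6.7 N. Fingertips resting on the flange push without slipping.
- stand_mouth (a point): Centre of the mouth of the hole in the top of the tester's stand, a fixed grey block 80 x 80 x 50 mm high; z up. The hole is 24 mm wide with a 3 mm chamfer and goes right through; the tester's nose goes in and its flange rests on the top face, tester_grip then being 37 mm above this point.
- neck_1 (a point): Nominal centre of the top of the stopper at the -y end of a fixed white rack with three glass bottles, 43 mm across, in a row along its y, 70 mm apart; z up. The stoppers are dark rubber, 31 mm across, in aluminium collars; press the raised middle, 24 mm across. Each real top is up to 5 mm above or below this point (90 mm over the bench): feel for it. Which one is soft changes and cannot be seen.
- neck_2 (a point): The same nominal point of the middle stopper; its real top is also up to 5 mm above or below.
- neck_3 (a point): The same nominal point of the stopper at the +y end of the rack; its real top is also up to 5 mm above or below.
- soft_dent (a joint): How far the middle of the soft stopper, wherever it is, is dented below its own rim, m: 0 to 0.005; it takes 0.7 N per mm, is fully dented at 3.5 N, and springs back.
- soft_home (a joint): How far the soft stopper, wherever it is, has been pushed down into its neck, m: 0 at the start, 0.009 fully home. It slides only above about 10 N and stays where it is left.
- soft_squash (a joint): How far the rubber under the soft stopper is squashed, m: 0 at rest, 4 N per mm, springs back; it gives about 2.6 mm while the stopper slides. Over 5.2 mm (about 21 N) the stopper is crushed.
- hard_a_dent (a joint): How far one of the two hard stoppers gives, m: 4 N per mm, springs back. Over 2.2 mm (about 9 N) its bottle cracks.
- hard_b_dent (a joint): The same of the other hard stopper.
- reagent: Bystander: amber glass jar, 48 mm in diameter, 85 mm high; origin at the centre of its underside.
- beaker: Bystander: clear cup, 60 mm in diameter at the rim, 70 mm high; origin at the centre of its underside.
- dish: Bystander: clear shallow dish, 70 mm in diameter, 14 mm high; origin at the centre of its underside.
There are look-alikes about, which are no part of the job. What is shaped like the part that bears tester_grip but yellow is not meant.

How it is judged:
By the outcome, as a careful person would: the job done as asked, in the order asked, and still so for the second after the job is handed in, with the robot touching nothing.
It also fails if it takes over 64 s, if anything falls off the work surface, if the arm or the gripper's body presses on something with over 40 N, if the wrist force passes 120 N, or if a joint passes its speed limit or range.

## Robot

A 6-joint arm with a two-finger parallel gripper is mounted at the origin on the work surface. World frame = base frame: x ahead of the robot, y to its left, z up, the work surface at z = 0. Lengths are in m, angles in rad, forces in N, time in s.
With the tool pointing down it reaches from about 0.225 to 0.875 m from the base axis. Payload 3.4 kg.
Tool frame: the origin (TCP) lies between the finger pads; the fingertips stand 8 mm ahead of it and the grasp point (between the pads) lies 11 mm behind it; z points along the fingers, y is the line along which they close (so a half turn about z gives the same grasp; the last joint's range is limited). The gripper opens to 85 mm and grips with 20 to 120 N. Pads are 22 mm wide; open, the fingers measure 114 mm over their backs; the gripper's body (76 mm by 85 mm) begins 54 mm behind the grasp point. The pads swing forward as they close: fully open they stand 13 mm farther back than shut.
Start: joints at [1.068, 0.276, 1.505, -0, 1.361, -0.121], TCP at [0.214, 0.534, 0.239] pointing down, gripper open.
Joint ranges: [-2.89, 2.89], [-0.75, 2.08], [0.22, 2.7], [-1.18, 4.32], [0.11, 2.71], [-2.7, 2.7]. Speed limits (rad/s): [2.57, 2.57, 3.14, 3.14, 3.14, 3.14].

## Interface

Orientations are given as a unit quaternion [w, x, y, z].
In Python, from rig import manip, optics, finder gives the robot as it stands.
- The arm moves only by the tool servo_tool, never from a script. Its argument "increments" is a list of rows, each a list of 7 numbers: the shift along the tool's x, y, z in cm, then the turn, a rotation vector about the tool's x, y, z in degrees, then the closure, from -1 (fully open) to 1 (shut). In form: [[x, y, z, rx, ry, rz, gripper], ...]. A call has exactly 5 rows; each row shifts and turns the commanded pose from where the row before left it, along the tool's axes as they then stand; what a row does not reach is not made up. A row lasts 1/10 s, in which the tool goes at most 50 mm and 8.59 degrees, less where a joint would pass 70% of its speed; a pose out of reach is approached as far as the arm can. A call is refused whole if a number of a shift passes 5 or a number of a turn 8.59, either way. A call with a gripper value outside its range is refused whole. The fingers move at their own pace and stop on an object; "squeeze" is the grip in N (left out, the last holds). Time passes only in rows, so rows that do not move let the fingers close, or fill a call up. It gives the time, the measured TCP pose, the force, the opening and the grip force at its end, in the units of the state.
- manip.get_state(): the state, without advancing time (a new reading comes with each control period).
- optics.get_image(name): name is "scene" or "top" or "wrist"; returns the picture (480x640x3 uint8, red, green, blue); there is no depth.
- optics.get_calibration(name): a dict with "fov_y" (degrees; the focal length in pixels is half the picture's height over the tangent of half this angle, whatever the lens; pixels are square), "cx", "cy" (the principal point, pixels), "world_to_cam" (4x4, takes a point from world to camera coordinates). Camera axes: x right, y down, z forward; pixel columns grow to the right and rows downward; lengths in m; the calibration is good to about 2 mm. A picture is of the moment at which its call begins: read the wrist's pose just before it. get_calibration takes no time and is no camera call; for the wrist camera it gives the pose at the moment of the call.
- manip.sign_off(): hands the job in; it is judged then, once.
Trained networks look in the newest picture that a camera, given by its name, has taken for a name from the list of things; names that differ only in an ending like _2 or _b are one class to them, and where a whole thing is asked for, a point or a joint stands for the part that bears it (a point fixed in the world has none). Each returns a list of dicts, best first, with "p" (0 to 1); they miss things now and then, are a little off and sometimes report something else, mostly with a low value. They report only what shows in the picture. A call takes as long as a camera call. They do not tell look-alikes from the thing itself.
- finder.silhouettes(label, camera): "region" (480x640 bool, what is visible of it) and "box" ([centre column, centre row, width, height] in pixels, round what is visible of it).
- finder.tip_of(label, camera): "at" ([column, row] in pixels: a listed point, or the origin of a listed thing).
The state is a dict: "clock": time; "qpos": joint angles; "qd": joint speeds; "effort": joint torques, N m; "position": TCP position; "ee_rot": TCP orientation; "contact_force": force on the tool from outside, world axes, zero at the start; "moment": the same for the moment, N m; "width": finger opening in m; "gripper_force": force on a finger pad.
Only numpy, scipy, OpenCV 4.12 (cv2) and the standard library are available. Lean on these libraries where they do the work, as an engineer would, in place of code of your own. Each camera call takes 0.05 s, during which the arm holds its last target. There are 200 camera calls.

## Working session

There is one attempt and no reset: what is moved stays moved. The work goes in short steps, Python scripts to look and compute and a tool call to move; the robot and the scene stay as the last step left them, time stands still between calls to the robot, and variables do not carry over. Pictures are saved under pics/ and viewed, at most 10 in all, crops included, and the job is handed in when it is done.

Besides the shell and the picture viewer there is one more tool, called after ">>>" by a JSON object that holds its "method" and its "body". servo_tool: Moves the arm, as the interface text tells. Its arguments: {"type":"object","properties":{"increments":{"type":"array","items":{"type":"array","items":{"type":"number"}}},"squeeze":{"type":"number"}},"required":["increments"]}

```bash
ls; mkdir -p pics
cat > h.py <<'E'
import numpy as np, cv2
from rig import manip, optics, finder
def ray(cam,px,cal=None):
    c=cal or optics.get_calibration(cam); f=240/np.tan(np.radians(c["fov_y"])/2)
    T=np.linalg.inv(np.array(c["world_to_cam"]))
    d=T[:3,:3]@np.array([(px[0]-c["cx"])/f,(px[1]-c["cy"])/f,1.]); return T[:3,3],d
def onz(cam,px,z):
    o,d=ray(cam,px); return o+d*(z-o[2])/d[2]
def proj(cam,p):
    c=optics.get_calibration(cam); f=240/np.tan(np.radians(c["fov_y"])/2)
    q=np.array(c["world_to_cam"])@np.append(p,1); return q[:2]/q[2]*f+[c["cx"],c["cy"]]
def meet(c1,p1,c2,p2):
    o,d=ray(c1,p1);a,b=ray(c2,p2);d/=np.linalg.norm(d);b/=np.linalg.norm(b)
    s=np.linalg.lstsq(np.c_[d,-b],a-o,rcond=None)[0]; x,y=o+d*s[0],a+b*s[1]
    return (x+y)/2,np.linalg.norm(x-y)
def save(cam,n):
    im=optics.get_image(cam); cv2.imwrite(f"pics/{n}.png",im[:,:,::-1]); return im
E
python3 - <<'E'
from h import *
np.set_printoptions(precision=4,suppress=True)
a=save("scene","s1"); b=save("top","t1"); 
for c in("scene","top"):
    for l in("tester_grip","stand_mouth","neck_1","reagent","beaker","dish"):
        print(c,l,[(np.round(r["at"],1),round(r["p"],2)) for r in finder.tip_of(l,c)[:5]])
print({k:v for k,v in manip.get_state().items()})
E
```

```text
pics
scene tester_grip [(array([194.1, 194.6]), 0.92), (array([148.8, 193.2]), 0.87), (array([161.3, 235.7]), 0.55)]
scene stand_mouth [(array([166. , 247.4]), 0.69)]
scene neck_1 [(array([385.2, 257.5]), 0.97), (array([343.4, 266.3]), 0.91), (array([306.3, 278.9]), 0.8)]
scene reagent [(array([497.4, 237.1]), 0.59), (array([383.9, 257.8]), 0.31)]
scene beaker [(array([213.8, 330.3]), 0.9)]
scene dish [(array([297.1, 230.1]), 0.83)]
top tester_grip [(array([448.3, 244. ]), 0.77), (array([430.7, 285.8]), 0.7), (array([471.9, 290.9]), 0.69)]
top stand_mouth []
top neck_1 [(array([306.2, 205.9]), 0.97), (array([278.5, 214.6]), 0.83), (array([336.6, 201.2]), 0.76)]
top reagent [(array([172.2, 265.6]), 0.98)]
top beaker [(array([401.1, 190.9]), 0.73)]
top dish [(array([343.7, 282.1]), 0.66)]
{'clock': 0.7, 'qpos': array([ 1.068 ,  0.2759,  1.5049,  0.    ,  1.3607, -0.121 ]), 'qd': array([-0.0004, -0.001 , -0.0001,  0.0008,  0.0007,  0.0013]), 'effort': array([ -0.0028, -41.6506, -24.6053,  -0.0002,  -0.0001,   0.0001]), 'position': array([0.2143, 0.5336, 0.2394]), 'ee_rot': array([0.    , 0.1898, 0.9818, 0.0001]), 'contact_force': array([-0.2922,  0.2168,  0.3609]), 'moment': array([-0.0224,  0.0091, -0.0278]), 'gripper_force': 0.0, 'width': 0.08550154260628338}
```

View pics/s1.png

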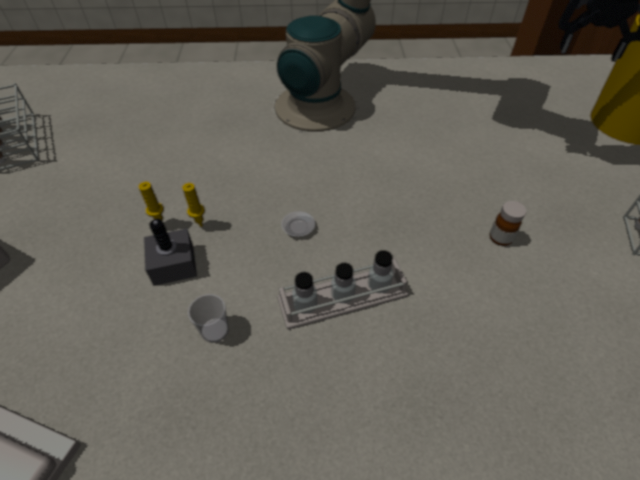

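View pics/t1.png

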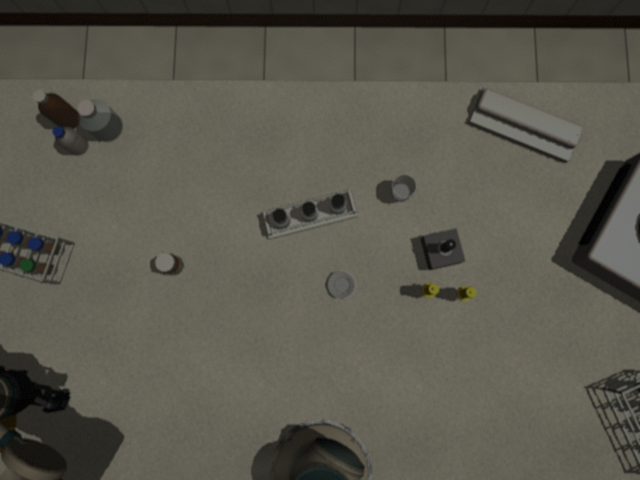

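Run:
```python
from h import *
np.set_printoptions(precision=4,suppress=True)
S=[(194.1,194.6),(148.8,193.2),(161.3,235.7)];T=[(448.3,244),(430.7,285.8),(471.9,290.9)]
for s in S:
  for t in T: print(s,t,*meet("scene",s,"top",t))
for s in [(385.2,257.5),(343.4,266.3),(306.3,278.9)]:
  for t in [(306.2,205.9),(278.5,214.6),(336.6,201.2)]: print(s,t,*meet("scene",s,"top",t))
for c in("scene","top"): 
  k=optics.get_calibration(c); print(c,np.linalg.inv(k["world_to_cam"]),k["fov_y"])
```

```text
(194.1, 194.6) (448.3, 244) [ 0.4976 -0.2387  0.1702] 0.05924786324342143
(194.1, 194.6) (430.7, 285.8) [ 0.4176 -0.2409  0.0902] 0.00653923099718153
(194.1, 194.6) (471.9, 290.9) [ 0.4026 -0.2898  0.0828] 0.09380461190125174
(148.8, 193.2) (448.3, 244) [ 0.5028 -0.2724  0.1779] 0.010771789253972826
(148.8, 193.2) (430.7, 285.8) [ 0.4277 -0.276   0.1094] 0.07265093222663711
(148.8, 193.2) (471.9, 290.9) [ 0.4066 -0.3315  0.0866] 0.01092414301886211
(161.3, 235.7) (448.3, 244) [ 0.5134 -0.2849  0.0846] 0.004687934479078932
(161.3, 235.7) (430.7, 285.8) [ 0.4324 -0.2913 -0.0051] 0.06049526257029241
(161.3, 235.7) (471.9, 290.9) [ 0.4109 -0.3515 -0.0329] 0.03153007460658281
(385.2, 257.5) (306.2, 205.9) [0.5988 0.0681 0.1182] 0.06298630818614809
(385.2, 257.5) (278.5, 214.6) [0.5786 0.1039 0.0868] 0.00421431256562658
(385.2, 257.5) (336.6, 201.2) [0.6127 0.0311 0.1483] 0.12700069761236357
(343.4, 266.3) (306.2, 205.9) [0.5981 0.0358 0.0918] 0.004553057930168084
(343.4, 266.3) (278.5, 214.6) [0.5807 0.0693 0.0711] 0.06760995696447937
(343.4, 266.3) (336.6, 201.2) [0.6092 0.0002 0.1115] 0.0636070877574218
(306.3, 278.9) (306.2, 205.9) [0.6043 0.0052 0.0717] 0.06748885008335592
(306.3, 278.9) (278.5, 214.6) [0.5899 0.0374 0.0628] 0.13350784230026289
(306.3, 278.9) (336.6, 201.2) [ 0.6125 -0.0301  0.0796] 0.003593291914644136
scene [[ 0.0427  0.778  -0.6268  1.0307]
 [ 0.9991 -0.03    0.0309 -0.017 ]
 [ 0.0052 -0.6275 -0.7786  0.6803]
 [ 0.      0.      0.      1.    ]] 57.00452972312756
top [[ 0.0107 -0.9864  0.1639  0.3397]
 [-0.9999 -0.009   0.0111 -0.0096]
 [-0.0095 -0.164  -0.9864  1.3686]
 [ 0.      0.      0.      1.    ]] 45.93976748361798
```

The black tester stands in the grey stand: scene (161,236), top (448,244), about (0.513, -0.285). What could be taken for it are the two yellow ones, at scene (149,193) and (194,195), top (431,286) and (470,291); they are the wrong colour. The stoppers are at scene (306,279), (344,266) and (385,258). I'll fly over to the stand first and take the close crop from there.

>>> {"method": "servo_tool", "body": {"increments": [[-3.3,-3.7,0,0,0,-7.3,-1],[-2.8,-4.1,0,0,0,-7.3,-1],[-2.3,-4.4,0,0,0,-7.3,-1],[-1.7,-4.6,0,0,0,0,-1],[-1.7,-4.6,0,0,0,0,-1]]}}

```text
clock: 1.2
position: [0.2994, 0.3, 0.2395]
ee_rot: [0.001, -0.001, 1.0, 0.0]
contact_force: [1.1, -0.1, 0.7]
width: 0.0855
gripper_force: 0.0
```

>>> {"method": "servo_tool", "body": {"increments": [[-1.7,-4.6,0,0,0,0,-1],[-1.7,-4.6,0,0,0,0,-1],[-1.7,-4.6,0,0,0,0,-1],[-1.7,-4.6,0,0,0,0,-1],[-1.7,-4.6,0,0,0,0,-1]]}}

```text
clock: 1.7
position: [0.3846, 0.0699, 0.2397]
ee_rot: [0.001, -0.0, 1.0, 0.0]
contact_force: [1.3, 1.1, 0.5]
width: 0.085
gripper_force: 0.0
```

>>> {"method": "servo_tool", "body": {"increments": [[-1.7,-4.6,0,0,0,0,-1],[-1.7,-4.6,0,0,0,0,-1],[-1.7,-4.6,0,0,0,0,-1],[-1.7,-4.6,0,0,0,0,-1],[-1.7,-4.6,0,0,0,0,-1]]}}

```text
clock: 2.2
position: [0.4697, -0.1603, 0.2395]
ee_rot: [0.0, 0.0, 1.0, 0.0]
contact_force: [0.1, 1.6, -0.2]
width: 0.0855
gripper_force: 0.0
```

>>> {"method": "servo_tool", "body": {"increments": [[-0.7,-4.0,0,0,0,0,-1],[-0.7,-4.0,0,0,0,0,-1],[-0.7,-4.0,0,0,0,0,-1],[0,0,0,0,0,0,-1],[0,0,0,0,0,0,-1]]}}

```text
clock: 2.7
position: [0.4902, -0.2787, 0.2388]
ee_rot: [-0.0, 0.001, 1.0, 0.001]
contact_force: [-1.0, 0.8, -0.3]
width: 0.0857
gripper_force: 0.0
```

Run:
```python
from h import *
np.set_printoptions(precision=4,suppress=True)
k=optics.get_calibration("wrist"); print(np.linalg.inv(k["world_to_cam"]),k["fov_y"]); print(manip.get_state()["position"])
im=save("wrist","w1")
for l,z in(("tester_grip",.087),("stand_mouth",.05)):
    for r in finder.tip_of(l,"wrist")[:4]: print(l,np.round(r["at"],1),round(r["p"],2),onz("wrist",r["at"],z))
    for r in finder.silhouettes(l,"wrist")[:4]: print(l,"box",np.round(r["box"],1),round(r["p"],2))
```

```text
[[ 0.001   0.9613  0.2754  0.4196]
 [ 1.     -0.0012  0.0006 -0.2803]
 [ 0.0009  0.2754 -0.9613  0.3727]
 [ 0.      0.      0.      1.    ]] 71.76684714292224
[ 0.4902 -0.2787  0.2388]
tester_grip [357.8 134.9] 0.87 [ 0.4125 -0.2484  0.087 ]
tester_grip [265.6 126.4] 0.63 [ 0.406 -0.324  0.087]
tester_grip [313.1 248. ] 0.58 [ 0.5102 -0.2857  0.087 ]
tester_grip box [314.8 247.7  35.   53.8] 0.87
tester_grip box [360.2 136.7  45.1  39.2] 0.7
tester_grip box [264.9 126.7  48.3  37.4] 0.69
tester_grip box [542.5 148.9  66.9  68.9] 0.23
stand_mouth [315.6 237.9] 0.8 [ 0.5116 -0.2838  0.05  ]
stand_mouth box [314.1 233.4  94.4  96.1] 0.65
```

View pics/w1.png

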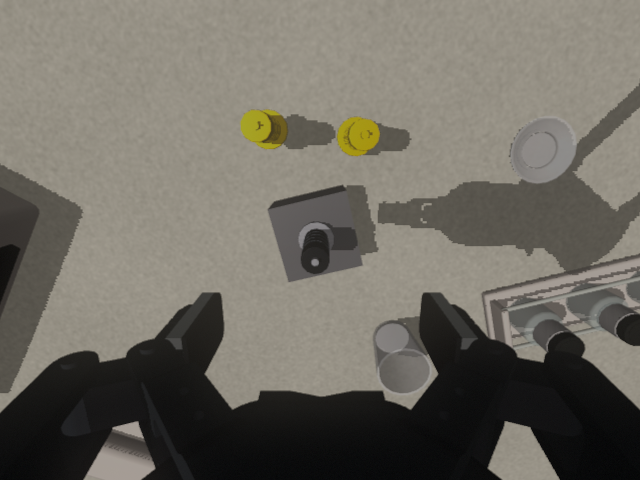

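The wrist crop confirms it: the black tester is in the grey stand at (315,245), and the yellow look-alikes are at (264,127) and (358,135). The beaker is at (405,370). I'll refine the axis position before descending.

Run:
```python
from h import *
np.set_printoptions(precision=4,suppress=True)
print("stem",onz("wrist",(315,262),.122), "beaker rim",onz("wrist",(404,372),.07),"base",onz("wrist",(392,337),.0))
# black pixels of grip top + stand top face corners
im=cv2.imread("pics/w1.png"); g=im.max(2)
roi=g[215:285,290:345]; m=(roi<45).astype(np.uint8); ys,xs=np.nonzero(m); print(xs.min()+290,xs.max()+290,ys.min()+215,ys.max()+215)
print("stand corners",[onz("wrist",p,.05)[:2] for p in((269,209),(345,188),(362,265),(290,281))], np.mean([onz("wrist",p,.05)[:2] for p in((269,209),(345,188),(362,265),(290,281))],0))
```

```text
stem [ 0.5114 -0.2833  0.122 ] beaker rim [ 0.6559 -0.1888  0.07  ] base [ 0.6577 -0.1873  0.    ]
301 328 230 272
stand corners [array([ 0.4821, -0.33  ]), array([ 0.4612, -0.2553]), array([ 0.5409, -0.2358]), array([ 0.559, -0.311])] [ 0.5108 -0.283 ]
```

>>> {"method": "servo_tool", "body": {"increments": [[-2.1,-0.5,0,0,0,0,-1],[0,0,4.3,0,0,0,-1],[0,0,4.3,0,0,0,-1],[0,0,4.0,0,0,0,-1],[0,0,4.0,0,0,0,-1]]}}

```text
clock: 3.45
position: [0.5116, -0.2821, 0.0724]
ee_rot: [0.001, -0.001, 1.0, -0.0]
contact_force: [-0.2, -0.5, -0.3]
width: 0.0856
gripper_force: 0.0
```

>>> {"method": "servo_tool", "body": {"increments": [[0,0,0.6,0,0,0,-1],[0,0,0,0,0,0,0.2],[0,0,0,0,0,0,0.2],[0,0,0,0,0,0,0.2],[0,0,0,0,0,0,0.2]], "squeeze": 20}}

```text
clock: 3.95
position: [0.5125, -0.2839, 0.0693]
ee_rot: [0.002, -0.0, 1.0, -0.001]
contact_force: [0.7, 0.4, 0.8]
width: 0.0343
gripper_force: 0.0
```

>>> {"method": "servo_tool", "body": {"increments": [[0,0,0.2,0,0,0,0.2],[0,0,0,0,0,0,1],[0,0,0,0,0,0,1],[0,0,0,0,0,0,1],[0,0,0,0,0,0,1]], "squeeze": 25}}

```text
clock: 4.45
position: [0.5115, -0.2834, 0.0658]
ee_rot: [0.0, -0.0, 1.0, -0.0]
contact_force: [-1.8, 0.1, 5.5]
width: 0.0234
gripper_force: 24.5
```

>>> {"method": "servo_tool", "body": {"increments": [[0,0,0,0,0,0,1],[0,0,-1,0,0,0,1],[0,0,-4,0,0,0,1],[0,0,-4,0,0,0,1],[0,0,-4,0,0,0,1]], "squeeze": 70}}

```text
clock: 4.95
position: [0.5109, -0.2828, 0.1962]
ee_rot: [-0.001, -0.0, 1.0, 0.001]
contact_force: [0.5, -0.2, -1.2]
width: 0.0228
gripper_force: 70.2
```

>>> {"method": "servo_tool", "body": {"increments": [[-1.0,4.5,0,0,0,0,1],[-1.0,4.5,0,0,0,0,1],[-1.0,4.5,0,0,0,0,1],[-1.0,4.5,0,0,0,0,1],[-1.0,4.5,0,0,0,0,1]]}}

```text
clock: 5.45
position: [0.5611, -0.0563, 0.1952]
ee_rot: [-0.0, -0.0, 1.0, 0.0]
contact_force: [0.4, -0.2, -1.0]
width: 0.0225
gripper_force: 70.2
```

>>> {"method": "servo_tool", "body": {"increments": [[0,4.5,0,0,0,0,1],[0,2.5,0,0,0,0,1],[0,0,0,0,0,0,1],[0,0,0,0,0,0,1],[0,0,0,0,0,0,1]]}}

```text
clock: 5.95
position: [0.5612, 0.011, 0.1952]
ee_rot: [-0.0, 0.0, 1.0, -0.0]
contact_force: [-0.7, 0.2, -1.0]
width: 0.0225
gripper_force: 70.3
```

Run:
```python
from h import *
np.set_printoptions(precision=4,suppress=True)
s=manip.get_state();print(s["position"],s["contact_force"],s["width"],s["moment"])
k=optics.get_calibration("wrist")
im=save("wrist","w2")
for r in finder.tip_of("neck_1","wrist")[:4]: print(np.round(r["at"],1),round(r["p"],2),onz("wrist",r["at"],.09))
for c,L in(("scene",[(385.2,257.5),(343.4,266.3),(306.3,278.9)]),("top",[(278.5,214.6),(306.2,205.9),(336.6,201.2)])):
  for p in L: print(c,onz(c,p,.09))
for r in finder.tip_of("tester_grip","wrist")[:3]: print("grip",np.round(r["at"],1),round(r["p"],2))
```

```text
[0.5612 0.011  0.1952] [-0.7149  0.1806 -1.0179] 0.022484792088623574 [-0.0126 -0.0177 -0.0076]
scene [0.5811 0.1054 0.09  ]
scene [0.5967 0.0337 0.09  ]
scene [ 0.6197 -0.0282  0.09  ]
top [0.5777 0.1015 0.09  ]
top [0.5986 0.0382 0.09  ]
top [ 0.6103 -0.0318  0.09  ]
grip [319.5 330.4] 0.92
```

View pics/w2.png

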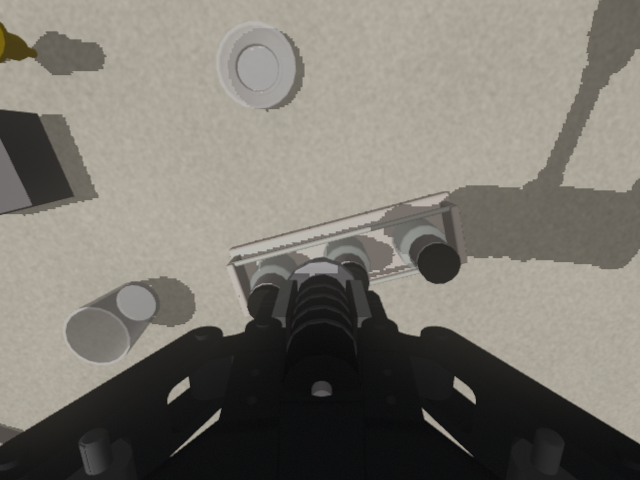

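Run:
```python
from h import *
np.set_printoptions(precision=4,suppress=True)
im=cv2.imread("pics/w2.png").max(2)
roi=im[225:300,405:475]; m=(roi<50).astype(np.uint8); n,l,st,ce=cv2.connectedComponentsWithStats(m)
i=1+st[1:,4].argmax(); print(st[i]+[405,225,0,0,0]); c=st[i][:2]+st[i][2:4]/2+[405,225]; print(c,onz("wrist",c,.09)); print([proj("wrist",p) for p in((.5795,.104,.09),(.597,.0365,.09),(.6145,-.031,.09))])
```

```text
[ 418  244   42   39 1277]
[439.  263.5] [0.5791 0.0994 0.09  ]
[array([444.9085, 263.9288]), array([356.2003, 285.0442]), array([270.7711, 305.3791])]
```

>>> {"method": "servo_tool", "body": {"increments": [[-3.6,2.4,0,0,0,0,1],[0,0,2.0,0,0,0,1],[0,0,1.9,0,0,0,1],[0,0,0,0,0,0,1],[0,0,0,0,0,0,1]]}}

```text
clock: 6.6
position: [0.5973, 0.0351, 0.1563]
ee_rot: [-0.0, 0.0, 1.0, 0.0]
contact_force: [-0.3, 0.9, -1.7]
width: 0.0225
gripper_force: 70.3
```

>>> {"method": "servo_tool", "body": {"increments": [[0,0,0.1,0,0,0,1],[0,0,0.1,0,0,0,1],[0,0,0.1,0,0,0,1],[0,0,0,0,0,0,1],[0,0,0,0,0,0,1]]}}

```text
clock: 7.1
position: [0.5973, 0.0359, 0.1535]
ee_rot: [0.0, -0.0, 1.0, 0.0]
contact_force: [-0.1, -0.2, -1.3]
width: 0.0221
gripper_force: 70.3
```

>>> {"method": "servo_tool", "body": {"increments": [[0,0,0.1,0,0,0,1],[0,0,0.1,0,0,0,1],[0,0,0,0,0,0,1],[0,0,0,0,0,0,1],[0,0,0,0,0,0,1]]}}

```text
clock: 7.6
position: [0.5973, 0.0359, 0.1513]
ee_rot: [-0.0, -0.0, 1.0, 0.0]
contact_force: [0.4, 0.7, -1.8]
width: 0.022
gripper_force: 70.3
```

>>> {"method": "servo_tool", "body": {"increments": [[0,0,0.1,0,0,0,1],[0,0,0.1,0,0,0,1],[0,0,0,0,0,0,1],[0,0,0,0,0,0,1],[0,0,0,0,0,0,1]]}}

```text
clock: 8.1
position: [0.5973, 0.0359, 0.1493]
ee_rot: [0.0, -0.0, 1.0, 0.0]
contact_force: [0.9, 0.4, -1.4]
width: 0.0223
gripper_force: 70.3
```

>>> {"method": "servo_tool", "body": {"increments": [[0,0,0.1,0,0,0,1],[0,0,0.1,0,0,0,1],[0,0,0,0,0,0,1],[0,0,0,0,0,0,1],[0,0,0,0,0,0,1]]}}

```text
clock: 8.6
position: [0.5973, 0.0359, 0.1473]
ee_rot: [0.0, -0.0, 1.0, 0.0]
contact_force: [-0.7, -0.3, -1.2]
width: 0.0222
gripper_force: 70.3
```

>>> {"method": "servo_tool", "body": {"increments": [[0,0,0.1,0,0,0,1],[0,0,0.1,0,0,0,1],[0,0,0,0,0,0,1],[0,0,0,0,0,0,1],[0,0,0,0,0,0,1]]}}

```text
clock: 9.1
position: [0.5973, 0.0359, 0.1454]
ee_rot: [0.0, -0.0, 1.0, 0.0]
contact_force: [-0.4, 1.0, -1.0]
width: 0.0225
gripper_force: 70.3
```

>>> {"method": "servo_tool", "body": {"increments": [[0,0,0.1,0,0,0,1],[0,0,0.1,0,0,0,1],[0,0,0,0,0,0,1],[0,0,0,0,0,0,1],[0,0,0,0,0,0,1]]}}

```text
clock: 9.6
position: [0.5973, 0.0359, 0.1435]
ee_rot: [0.0, -0.0, 1.0, 0.0]
contact_force: [0.2, -0.8, 0.4]
width: 0.0227
gripper_force: 70.4
```

>>> {"method": "servo_tool", "body": {"increments": [[0,0,0.1,0,0,0,1],[0,0,0.1,0,0,0,1],[0,0,0,0,0,0,1],[0,0,0,0,0,0,1],[0,0,0,0,0,0,1]]}}

```text
clock: 10.1
position: [0.5974, 0.0359, 0.1415]
ee_rot: [0.0, -0.0, 1.0, 0.0]
contact_force: [-0.7, 0.5, 3.0]
width: 0.0222
gripper_force: 70.5
```

```bash
cat > f.py <<'E'
from h import *
F=[];P=[]
for i in range(8):
    optics.get_image("wrist"); s=manip.get_state(); F.append(s["contact_force"]);P.append(s["position"])
print(np.round(np.mean(F,0),2),np.round(np.std(F,0),2),np.round(np.mean(P,0),4),s["clock"])
E
python3 f.py
```

```text
[-0.54  0.3   2.46] [0.46 0.51 0.44] [0.5974 0.0358 0.1414] 10.5
```

Middle stopper: 3.8 N at about 4 mm past contact, a slope near 0.9 N/mm, so it is hard. Next is the +y end.

>>> {"method": "servo_tool", "body": {"increments": [[0,0,-2.1,0,0,0,1],[0.9,3.3,0,0,0,0,1],[0.9,3.3,0,0,0,0,1],[0,0,0.6,0,0,0,1],[0,0,0,0,0,0,1]]}}

```text
clock: 11.0
position: [0.5781, 0.1023, 0.1549]
ee_rot: [-0.001, -0.001, 1.0, -0.0]
contact_force: [-0.7, -0.7, -1.3]
width: 0.0219
gripper_force: 70.3
```

>>> {"method": "servo_tool", "body": {"increments": [[0,0,0.1,0,0,0,1],[0,0,0.1,0,0,0,1],[0,0,0.1,0,0,0,1],[0,0,0,0,0,0,1],[0,0,0,0,0,0,1]]}}

```text
clock: 11.5
position: [0.5794, 0.1015, 0.1533]
ee_rot: [0.0, 0.0, 1.0, 0.0]
contact_force: [-0.4, -0.3, -1.2]
width: 0.0226
gripper_force: 70.3
```

>>> {"method": "servo_tool", "body": {"increments": [[0,0,0.1,0,0,0,1],[0,0,0.1,0,0,0,1],[0,0,0,0,0,0,1],[0,0,0,0,0,0,1],[0,0,0,0,0,0,1]]}}

```text
clock: 12.0
position: [0.5794, 0.1017, 0.1515]
ee_rot: [0.0, -0.0, 1.0, -0.0]
contact_force: [-0.4, -0.0, -0.9]
width: 0.0222
gripper_force: 70.4
```

>>> {"method": "servo_tool", "body": {"increments": [[0,0,0.1,0,0,0,1],[0,0,0.1,0,0,0,1],[0,0,0,0,0,0,1],[0,0,0,0,0,0,1],[0,0,0,0,0,0,1]]}}

```text
clock: 12.5
position: [0.5794, 0.1017, 0.1495]
ee_rot: [0.0, -0.0, 1.0, -0.0]
contact_force: [0.1, -1.3, 1.1]
width: 0.0225
gripper_force: 70.4
```

```bash
python3 f.py
```

```text
[ 0.56 -1.39  1.59] [0.52 0.27 0.56] [0.5794 0.1018 0.1494] 12.9
```

>>> {"method": "servo_tool", "body": {"increments": [[0,0,0.1,0,0,0,1],[0,0,0,0,0,0,1],[0,0,0,0,0,0,1],[0,0,0,0,0,0,1],[0,0,0,0,0,0,1]]}}

```text
clock: 13.4
position: [0.5794, 0.1018, 0.1484]
ee_rot: [0.0, -0.0, 1.0, -0.0]
contact_force: [0.6, -2.0, 2.6]
width: 0.0228
gripper_force: 70.4
```

```bash
python3 f.py
```

```text
[ 0.52 -1.7   2.08] [0.46 0.44 0.24] [0.5794 0.1018 0.1484] 13.8
```

Firm here too (3.5 N), with some lateral force. I'll compare with the -y end.

>>> {"method": "servo_tool", "body": {"increments": [[0,0,-1.4,0,0,0,1],[-0.9,-3.4,0,0,0,0,1],[-0.9,-3.4,0,0,0,0,1],[-0.9,-3.4,0,0,0,0,1],[-0.8,-3.2,0,0,0,0,1]]}}

```text
clock: 14.3
position: [0.6135, -0.0323, 0.1611]
ee_rot: [-0.001, -0.0, 1.0, 0.001]
contact_force: [0.3, 0.6, -1.6]
width: 0.0224
gripper_force: 70.3
```

>>> {"method": "servo_tool", "body": {"increments": [[0,0,0.5,0,0,0,1],[0,0,0.2,0,0,0,1],[0,0,0.2,0,0,0,1],[0,0,0,0,0,0,1],[0,0,0,0,0,0,1]]}}

```text
clock: 14.8
position: [0.614, -0.031, 0.1532]
ee_rot: [-0.0, -0.001, 1.0, 0.0]
contact_force: [-0.7, -0.3, -2.1]
width: 0.0227
gripper_force: 70.3
```

>>> {"method": "servo_tool", "body": {"increments": [[0,0,0.1,0,0,0,1],[0,0,0.1,0,0,0,1],[0,0,0,0,0,0,1],[0,0,0,0,0,0,1],[0,0,0,0,0,0,1]]}}

```text
clock: 15.3
position: [0.6143, -0.0322, 0.1513]
ee_rot: [0.0, -0.0, 1.0, 0.0]
contact_force: [-0.8, 0.1, -1.4]
width: 0.0224
gripper_force: 70.3
```

>>> {"method": "servo_tool", "body": {"increments": [[0,0,0.1,0,0,0,1],[0,0,0.1,0,0,0,1],[0,0,0,0,0,0,1],[0,0,0,0,0,0,1],[0,0,0,0,0,0,1]]}}

```text
clock: 15.8
position: [0.6143, -0.0322, 0.1493]
ee_rot: [0.0, -0.0, 1.0, 0.0]
contact_force: [-0.5, -0.2, -2.1]
width: 0.0226
gripper_force: 70.3
```

>>> {"method": "servo_tool", "body": {"increments": [[0,0,0.1,0,0,0,1],[0,0,0.1,0,0,0,1],[0,0,0,0,0,0,1],[0,0,0,0,0,0,1],[0,0,0,0,0,0,1]]}}

```text
clock: 16.3
position: [0.6143, -0.0321, 0.1473]
ee_rot: [0.0, -0.0, 1.0, 0.0]
contact_force: [0.4, -0.5, -2.1]
width: 0.0225
gripper_force: 70.3
```

```bash
python3 f.py
```

```text
[-0.14  0.01 -1.46] [0.48 0.35 0.57] [ 0.6143 -0.0321  0.1473] 16.7
```

>>> {"method": "servo_tool", "body": {"increments": [[0,0,0.1,0,0,0,1],[0,0,0.1,0,0,0,1],[0,0,0,0,0,0,1],[0,0,0,0,0,0,1],[0,0,0,0,0,0,1]]}}

```text
clock: 17.2
position: [0.6144, -0.0321, 0.1454]
ee_rot: [0.0, -0.0, 1.0, 0.0]
contact_force: [-0.3, -0.2, 0.4]
width: 0.0229
gripper_force: 70.3
```

>>> {"method": "servo_tool", "body": {"increments": [[0,0,0.1,0,0,0,1],[0,0,0.1,0,0,0,1],[0,0,0,0,0,0,1],[0,0,0,0,0,0,1],[0,0,0,0,0,0,1]]}}

```text
clock: 17.7
position: [0.6144, -0.0321, 0.1434]
ee_rot: [0.0, -0.0, 1.0, 0.0]
contact_force: [-0.1, 0.4, 0.0]
width: 0.0222
gripper_force: 70.3
```

```bash
python3 f.py
```

```text
[ 0.09 -0.02  0.16] [0.38 0.27 0.59] [ 0.6144 -0.0321  0.1433] 18.1
```

>>> {"method": "servo_tool", "body": {"increments": [[0,0,0.1,0,0,0,1],[0,0,0.1,0,0,0,1],[0,0,0,0,0,0,1],[0,0,0,0,0,0,1],[0,0,0,0,0,0,1]]}}

```text
clock: 18.6
position: [0.6144, -0.0322, 0.1414]
ee_rot: [0.0, -0.0, 1.0, 0.0]
contact_force: [0.6, -0.3, 0.8]
width: 0.0224
gripper_force: 70.4
```

```bash
python3 f.py
```

```text
[0.32 0.08 1.11] [0.37 0.44 0.29] [ 0.6143 -0.0322  0.1414] 19.0
```

>>> {"method": "servo_tool", "body": {"increments": [[0,0,0.1,0,0,0,1],[0,0,0.1,0,0,0,1],[0,0,0,0,0,0,1],[0,0,0,0,0,0,1],[0,0,0,0,0,0,1]]}}

```text
clock: 19.5
position: [0.6144, -0.0322, 0.1394]
ee_rot: [0.0, -0.0, 1.0, 0.0]
contact_force: [-0.3, -0.2, 3.0]
width: 0.0225
gripper_force: 70.4
```

```bash
python3 f.py
```

```text
[-0.39  0.2   2.16] [0.41 0.3  0.63] [ 0.6144 -0.0321  0.1394] 19.9
```

The -y end reached only 3.6 N over nearly 8 mm of travel, at about 0.4–0.5 N/mm, so this is the soft one. I'll push on gradually, checking the force as I go.

>>> {"method": "servo_tool", "body": {"increments": [[0,0,0.1,0,0,0,1],[0,0,0.1,0,0,0,1],[0,0,0,0,0,0,1],[0,0,0,0,0,0,1],[0,0,0,0,0,0,1]]}}

```text
clock: 20.4
position: [0.6144, -0.0321, 0.1375]
ee_rot: [0.0, -0.0, 1.0, 0.0]
contact_force: [-0.7, 0.1, 4.0]
width: 0.0222
gripper_force: 70.6
```

```bash
python3 f.py
```

```text
[0.15 0.24 3.74] [0.61 0.79 0.56] [ 0.6144 -0.0321  0.1374] 20.8
```

Forces fit the soft model (5.2 N at 10 mm), and a hard stopper would have to touch below where contact was already felt. Continuing.

>>> {"method": "servo_tool", "body": {"increments": [[0,0,0.1,0,0,0,1],[0,0,0.1,0,0,0,1],[0,0,0,0,0,0,1],[0,0,0,0,0,0,1],[0,0,0,0,0,0,1]]}}

```text
clock: 21.3
position: [0.6144, -0.0322, 0.1355]
ee_rot: [0.0, -0.0, 1.0, 0.0]
contact_force: [-0.2, 0.5, 5.4]
width: 0.0225
gripper_force: 70.7
```

>>> {"method": "servo_tool", "body": {"increments": [[0,0,0.1,0,0,0,1],[0,0,0,0,0,0,1],[0,0,0,0,0,0,1],[0,0,0,0,0,0,1],[0,0,0,0,0,0,1]]}}

```text
clock: 21.8
position: [0.6144, -0.0321, 0.1348]
ee_rot: [0.0, -0.0, 1.0, 0.0]
contact_force: [0.4, 0.1, 6.8]
width: 0.0221
gripper_force: 70.9
```

>>> {"method": "servo_tool", "body": {"increments": [[0,0,0.1,0,0,0,1],[0,0,0,0,0,0,1],[0,0,0,0,0,0,1],[0,0,0,0,0,0,1],[0,0,0,0,0,0,1]]}}

```text
clock: 22.3
position: [0.6145, -0.0322, 0.134]
ee_rot: [0.0, -0.0, 1.0, -0.0]
contact_force: [-1.7, -0.0, 7.2]
width: 0.0221
gripper_force: 71.0
```

>>> {"method": "servo_tool", "body": {"increments": [[0,0,0.1,0,0,0,1],[0,0,0,0,0,0,1],[0,0,0,0,0,0,1],[0,0,0,0,0,0,1],[0,0,0,0,0,0,1]]}}

```text
clock: 22.8
position: [0.6144, -0.0322, 0.1331]
ee_rot: [0.0, -0.0, 1.0, -0.0]
contact_force: [-1.2, -0.4, 8.4]
width: 0.0223
gripper_force: 71.0
```

>>> {"method": "servo_tool", "body": {"increments": [[0,0,0.1,0,0,0,1],[0,0,0.1,0,0,0,1],[0,0,0,0,0,0,1],[0,0,0,0,0,0,1],[0,0,0,0,0,0,1]]}}

```text
clock: 23.3
position: [0.6145, -0.0322, 0.1311]
ee_rot: [0.0, -0.0, 1.0, -0.0]
contact_force: [-1.5, 0.2, 7.9]
width: 0.0224
gripper_force: 71.0
```

>>> {"method": "servo_tool", "body": {"increments": [[0,0,0.1,0,0,0,1],[0,0,0.1,0,0,0,1],[0,0,0,0,0,0,1],[0,0,0,0,0,0,1],[0,0,0,0,0,0,1]]}}

```text
clock: 23.8
position: [0.6145, -0.0321, 0.1291]
ee_rot: [0.0, -0.0, 1.0, -0.0]
contact_force: [-0.6, 0.4, 7.9]
width: 0.0228
gripper_force: 71.0
```

Sliding at a constant ~9.5 N. Continuing until the force rises.

>>> {"method": "servo_tool", "body": {"increments": [[0,0,0.1,0,0,0,1],[0,0,0.1,0,0,0,1],[0,0,0,0,0,0,1],[0,0,0,0,0,0,1],[0,0,0,0,0,0,1]]}}

```text
clock: 24.3
position: [0.6145, -0.0322, 0.1271]
ee_rot: [0.0, -0.0, 1.0, -0.0]
contact_force: [-1.6, 0.6, 7.5]
width: 0.0225
gripper_force: 71.0
```

>>> {"method": "servo_tool", "body": {"increments": [[0,0,0.1,0,0,0,1],[0,0,0,0,0,0,1],[0,0,0,0,0,0,1],[0,0,0,0,0,0,1],[0,0,0,0,0,0,1]]}}

```text
clock: 24.8
position: [0.6145, -0.0322, 0.1261]
ee_rot: [0.0, -0.0, 1.0, -0.0]
contact_force: [-0.6, -1.0, 7.8]
width: 0.0224
gripper_force: 71.0
```

>>> {"method": "servo_tool", "body": {"increments": [[0,0,0.1,0,0,0,1],[0,0,0,0,0,0,1],[0,0,0,0,0,0,1],[0,0,0,0,0,0,1],[0,0,0,0,0,0,1]]}}

```text
clock: 25.3
position: [0.6145, -0.0322, 0.1253]
ee_rot: [0.0, -0.0, 1.0, -0.0]
contact_force: [-1.0, 0.5, 8.1]
width: 0.0223
gripper_force: 71.1
```

>>> {"method": "servo_tool", "body": {"increments": [[0,0,0.1,0,0,0,1],[0,0,0,0,0,0,1],[0,0,0,0,0,0,1],[0,0,0,0,0,0,1],[0,0,0,0,0,0,1]]}}

```text
clock: 25.8
position: [0.6145, -0.0322, 0.1247]
ee_rot: [0.001, -0.0, 1.0, -0.0]
contact_force: [-1.7, 0.4, 10.7]
width: 0.0227
gripper_force: 71.3
```

>>> {"method": "servo_tool", "body": {"increments": [[0,0,0.1,0,0,0,1],[0,0,0,0,0,0,1],[0,0,0,0,0,0,1],[0,0,0,0,0,0,1],[0,0,0,0,0,0,1]]}}

```text
clock: 26.3
position: [0.6146, -0.0322, 0.1241]
ee_rot: [0.001, -0.0, 1.0, -0.0]
contact_force: [-1.9, 0.1, 12.4]
width: 0.0226
gripper_force: 71.5
```

It is home: the force rose to about 14 N, well under 21 N, after about 9 mm of sliding. Retracting and returning to the stand.

>>> {"method": "servo_tool", "body": {"increments": [[0,0,-1,0,0,0,1],[0,0,-2,0,0,0,1],[0,0,-3,0,0,0,1],[0,0,-1.2,0,0,0,1],[1.5,-3.7,0,0,0,0,1]]}}

```text
clock: 26.8
position: [0.6018, -0.0661, 0.1956]
ee_rot: [0.003, -0.003, 1.0, 0.001]
contact_force: [0.0, -0.1, -1.8]
width: 0.0221
gripper_force: 70.7
```

>>> {"method": "servo_tool", "body": {"increments": [[1.5,-3.7,0,0,0,0,1],[1.5,-3.7,0,0,0,0,1],[1.5,-3.7,0,0,0,0,1],[1.5,-3.7,0,0,0,0,1],[1.5,-3.7,0,0,0,0,1]]}}

```text
clock: 27.3
position: [0.523, -0.2551, 0.1929]
ee_rot: [-0.001, -0.0, 1.0, 0.001]
contact_force: [0.3, 0.2, -2.4]
width: 0.0229
gripper_force: 70.7
```

>>> {"method": "servo_tool", "body": {"increments": [[1.3,-2.9,0,0,0,0,1],[0,0,0,0,0,0,1],[0,0,0,0,0,0,1],[0,0,0,0,0,0,1],[0,0,0,0,0,0,1]]}}

```text
clock: 27.8
position: [0.5117, -0.2819, 0.1939]
ee_rot: [-0.0, -0.001, 1.0, 0.0]
contact_force: [0.8, 0.4, -1.2]
width: 0.0224
gripper_force: 70.7
```

Run:
```python
from h import *
s=manip.get_state();print(s["position"].round(4),s["contact_force"].round(2),s["clock"])
a=save("wrist","w3"); b=optics.get_image("scene")[150:300,80:280,::-1]
cv2.imwrite("pics/c3.png",np.hstack([cv2.resize(b,(400,300),interpolation=2),cv2.resize(a[:,:,::-1],(400,300))]))
```

```text
[ 0.5117 -0.2819  0.1939] [ 0.84  0.39 -1.2 ] 27.8
```

View pics/c3.png

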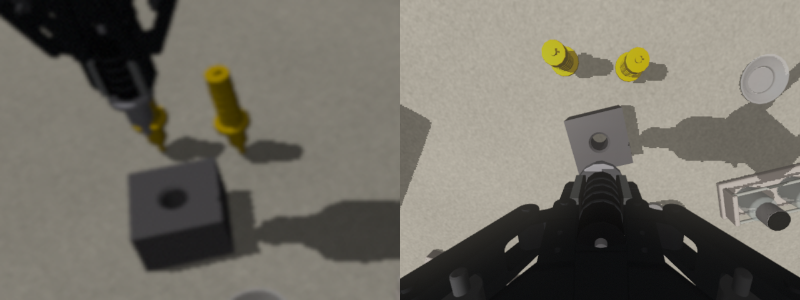

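The held tester is upright above the empty stand. The hole is at about (318,226) in the wrist picture; measuring its centre.

Run:
```python
from h import *
im=cv2.imread("pics/w3.png").max(2); roi=im[205:245,300:340]; print(roi[::4,::4])
m=(roi<50).astype(np.uint8); n,l,st,ce=cv2.connectedComponentsWithStats(m)
for i in range(1,n):
  c=st[i][:2]+st[i][2:4]/2+[300,205]; print(st[i],c,onz("wrist",c,.05).round(4))
print(manip.get_state()["position"].round(4))
```

```text
[[115 114 114 113 113 112 112 111 111 110]
 [113 114 112 112 111 111 111 111 110 110]
 [114 113 112  84  82  85  88 105 109 109]
 [113 112  74 107 108 105 108  99 101 108]
 [111  77  68 106 105 107 107 109  98 109]
 [112  75  52  82 106 105 105  56  80 105]
 [111  76  51  52  52  52  52  63  80 104]
 [111  78  51  53  53  52  53  63 100 108]
 [111 101  81  52  53  54  58  83 101 108]
 [111 110 101  85  89  89  96  99 108 107]]
[ 0.5118 -0.2821  0.1941]
```

Run:
```python
from h import *
print(onz("wrist",(318.5,227.3),.05).round(4), proj("wrist",(.5115,-.2834,.05)).round(1), manip.get_state()["position"].round(4))
```

```text
[ 0.5108 -0.2858  0.05  ] [321.3 228.1] [ 0.5118 -0.2821  0.1941]
```

>>> {"method": "servo_tool", "body": {"increments": [[0,-0.2,3.0,0,0,0,1],[0,0,3.0,0,0,0,1],[0,0,3.0,0,0,0,1],[0,0,0.5,0,0,0,1],[0,0,0,0,0,0,1]]}}

```text
clock: 28.4
position: [0.5113, -0.2844, 0.0987]
ee_rot: [-0.001, -0.001, 1.0, 0.001]
contact_force: [0.5, -0.7, -1.3]
width: 0.0223
gripper_force: 70.7
```

>>> {"method": "servo_tool", "body": {"increments": [[0,0,0.3,0,0,0,1],[0,0,0.3,0,0,0,1],[0,0,0.2,0,0,0,1],[0,0,0,0,0,0,1],[0,0,0,0,0,0,1]]}}

```text
clock: 28.9
position: [0.5116, -0.2853, 0.0917]
ee_rot: [0.0, -0.0, 1.0, -0.0]
contact_force: [0.3, 0.3, -0.8]
width: 0.0221
gripper_force: 70.7
```

>>> {"method": "servo_tool", "body": {"increments": [[0,0,0.5,0,0,0,1],[0,0,0.5,0,0,0,1],[0,0,0,0,0,0,1],[0,0,0,0,0,0,1],[0,0,0,0,0,0,1]]}}

```text
clock: 29.4
position: [0.5115, -0.2852, 0.0813]
ee_rot: [0.0, -0.0, 1.0, 0.0]
contact_force: [0.3, -0.3, -2.7]
width: 0.0223
gripper_force: 70.7
```

>>> {"method": "servo_tool", "body": {"increments": [[0,0,0.5,0,0,0,1],[0,0,0.5,0,0,0,1],[0,0,0.3,0,0,0,1],[0,0,0,0,0,0,1],[0,0,0,0,0,0,1]]}}

```text
clock: 29.9
position: [0.5114, -0.2852, 0.0681]
ee_rot: [-0.0, -0.0, 1.0, 0.0]
contact_force: [-0.1, -0.3, -1.8]
width: 0.0229
gripper_force: 70.7
```

>>> {"method": "servo_tool", "body": {"increments": [[0,0,0.1,0,0,0,1],[0,0,0.1,0,0,0,1],[0,0,0,0,0,0,1],[0,0,0,0,0,0,1],[0,0,0,0,0,0,1]]}}

```text
clock: 30.4
position: [0.5115, -0.2852, 0.0663]
ee_rot: [0.0, -0.0, 1.0, 0.0]
contact_force: [-0.6, 0.2, -1.5]
width: 0.0227
gripper_force: 70.7
```

>>> {"method": "servo_tool", "body": {"increments": [[0,0,0.1,0,0,0,1],[0,0,0,0,0,0,1],[0,0,0,0,0,0,1],[0,0,0,0,0,0,1],[0,0,0,0,0,0,1]]}}

```text
clock: 30.9
position: [0.5116, -0.2853, 0.066]
ee_rot: [0.0, -0.0, 1.0, -0.0]
contact_force: [-1.0, 0.9, 5.6]
width: 0.0223
gripper_force: 71.1
```

Seated. Releasing, then rising straight up.

>>> {"method": "servo_tool", "body": {"increments": [[0,0,0,0,0,0,0.2],[0,0,0,0,0,0,0.2],[0,0,-0.1,0,0,0,-0.4],[0,0,0,0,0,0,-1],[0,0,0,0,0,0,-1]], "squeeze": 20}}

```text
clock: 31.4
position: [0.5114, -0.2852, 0.0662]
ee_rot: [-0.0, -0.0, 1.0, 0.0]
contact_force: [0.4, 0.6, -0.4]
width: 0.0764
gripper_force: 0.0
```

>>> {"method": "servo_tool", "body": {"increments": [[0,0,0,0,0,0,-1],[0,0,-1,0,0,0,-1],[0,0,-3,0,0,0,-1],[0,0,-4,0,0,0,-1],[0,0,-4,0,0,0,-1]]}}

```text
clock: 31.9
position: [0.5111, -0.285, 0.188]
ee_rot: [-0.0, -0.0, 1.0, 0.0]
contact_force: [0.5, -0.1, 0.3]
width: 0.0855
gripper_force: 0.0
```

>>> {"method": "servo_tool", "body": {"increments": [[0,0,-3,0,0,0,-1],[3,0,0,0,0,0,-1],[0,0,0,0,0,0,-1],[0,0,0,0,0,0,-1],[0,0,0,0,0,0,-1]]}}

```text
clock: 32.4
position: [0.4818, -0.2852, 0.2163]
ee_rot: [0.0, -0.0, 1.0, 0.0]
contact_force: [-0.1, 0.5, -0.0]
width: 0.0856
gripper_force: 0.0
```

Run:
```python
from h import *
s=manip.get_state();print(s["position"].round(4),s["contact_force"].round(2),s["width"],s["clock"])
a=optics.get_image("wrist"); b=optics.get_image("scene")[160:340,80:440,::-1]
cv2.imwrite("pics/c4.png",np.vstack([cv2.resize(b,(600,300),interpolation=2),cv2.resize(a[100:340,80:560,::-1],(600,300))]))
```

```text
[ 0.4818 -0.2852  0.2163] [-0.07  0.47 -0.01] 0.08560850976729419 32.4
```

View pics/c4.png

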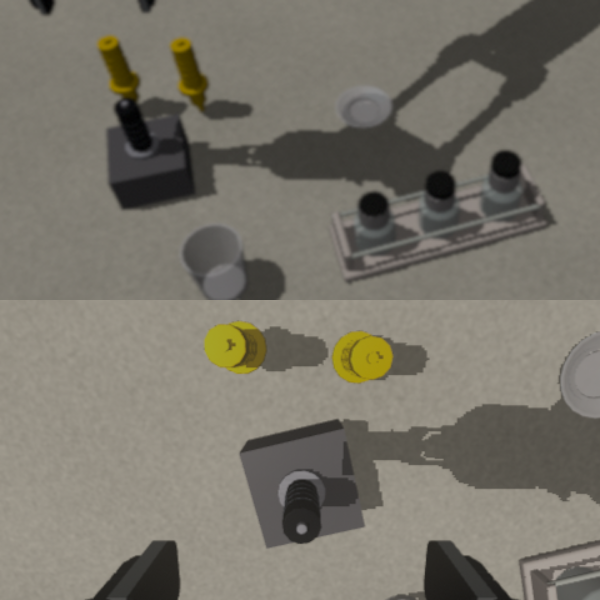

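The tester stands upright in its stand, flange seated: crop (130,125) in the scene view and (300,495) in the wrist view. The -y stopper at (373,205) sits lower than the others, and the bystanders have not moved.

```bash
python3 -c "
from rig import manip
print(manip.sign_off())"
```

```text
the job is handed in; nothing more can be done
None
```

The soft stopper was the one at the -y end of the rack: I pushed it home (it slid about 9 mm, then stopped at about 14 N, under the 21 N crush limit), stood the tester back in its stand, and handed the job in at about 32 s. The two hard stoppers were probed to about 4 N at most.

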